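Pack the baker's tool case and shut it

ROBOT

A 6-joint arm with a two-finger parallel gripper is mounted at the origin on the work surface. World frame = base frame: x ahead of the robot, y to its left, z up, the work surface at z = 0. Lengths are in mm, angles in degrees, forces in N, time in s.
With the tool pointing down it reaches from about 300 to 850 mm from the base axis. Payload 4.2 kg.
Tool frame: the origin (TCP) lies between the finger pads; the fingertips stand 25 mm ahead of it and the grasp point (between the pads) lies 6 mm ahead of it; x points along the fingers, y is the direction in which the jaws open and shut, and the axes are right-handed (so a half turn about x gives the same grasp; the last joint's range is limited). The gripper opens to 91 mm and grips with 3 to 60 N. Pads are 32 mm wide; open, the fingers measure 118 mm over their backs; the gripper's body (76 mm by 178 mm) begins 60 mm behind the grasp point.
Start: joints at [-73.167, 18.312, 89.639, -0, 72.044, -1.146], TCP at [177.491, -546.935, 238.976] pointing down, gripper open.
Joint ranges: [-177.97, 177.97], [-48.28, 115.42], [12.27, 149.76], [-77.06, 257.06], [2.81, 150.46], [-146.56, 146.56]. Speed limits (degrees/s): [147.25, 147.25, 180, 180, 180, 180].

INTERFACE

Orientations are given as [roll, pitch, yaw] about the fixed x, y, z axes, in that order (R = Rz(yaw) Ry(pitch) Rx(roll)).
In Python, from workcell import env gives the robot as it stands.
- The arm moves only by the tool jog_arm, never from a script. Its argument "plan" is one flat list of numbers, 4 for each row, row after row: the shift along the tool's x, y, z in cm, then the turn about the tool's x in units of 6 degrees (1.0 is 6 degrees). In form: [tx, ty, tz, turn, tx, ty, tz, turn, ...]. A call has 1 to 12 rows; each row shifts and turns the commanded pose from where the row before left it, along the tool's axes as they then stand; what a row does not reach is not made up. A row lasts 1/12 s, in which the tool goes at most 41.7 mm and 7.16 degrees, less where a joint would pass 70% of its speed; a pose out of reach is approached as far as the arm can. A call with a gripper value outside its range is refused whole. "claw" is the finger opening in cm, from 0 to 9.12, set as the call begins (left out, the last holds). The fingers move at their own pace and stop on an object; "newtons" is the grip in N (left out, the last holds). Time passes only in rows, so rows that do not move let the fingers close. It gives the time, the measured TCP pose, the force and the opening at its end, in the units of the state.
- env.state(): the state, without advancing time (a new reading comes with each control period).
- env.grab_frame(name): name is "side" or "top" or "wrist"; returns the picture (480x640x3 uint8, red, green, blue); there is no depth.
- env.calibration(name): a dict with "vertical_fov" (degrees; the focal length in pixels is half the picture's height over the tangent of half this angle, whatever the lens; pixels are square), "cx", "cy" (the principal point, pixels), "origin" and "orientation" of the camera in the world; the wrist camera has in their place "T_tool_cam" (4x4, takes a point from camera to tool coordinates, whose origin is the TCP and whose axes are the tool frame's). Camera axes: x right, y down, z forward; pixel columns grow to the right and rows downward; lengths in mm; the calibration is good to about 2 mm. A picture is of the moment at which its call begins: read the wrist's pose just before it. calibration takes no time and is no camera call.
- env.job_done(): hands the job in, once; it reports no verdict.
The state is a dict: "time_s": time; "qpos": joint angles; "qvel": joint speeds; "effort": joint torques, N m; "ee_pos": TCP position; "ee_rot": TCP orientation; "force": force on the tool from outside, world axes, zero at the start; "torque": the same for the moment, N m; "gripper_width": finger opening in mm.
Only numpy, scipy, OpenCV 4.12 (cv2) and the standard library are available. Lean on these libraries where they do the work, as an engineer would, in place of code of your own. Each camera call takes 0.05 s, during which the arm holds its last target.

TASK

Pack up the baker's wooden tool case: the thermometer has been left propped across its rim, so lay it down inside, and lay the flour scoop from the table in the case as well, without dropping either of them. When nothing stands above the rim any more, close the hinged lid fully, and leave the mug, jar and bench scraper where they are.

Things in the scene. Friction and masses are not known exactly. Their poses are not given: they have to be found in the camera images.
- case: open plywood tool case, fixed, outer 186 (x) x 220 (y) x 50 mm high; origin centred on its underside, z up. Walls, floor and divider are 6 mm thick. The divider lies along y at x = 0, as high as the rim: two equal bays, 84 mm (x) by 208 mm (y), 44 mm deep, centred at x = -45 and +45 mm; inner floor 6 mm above the table. Lid hinged on the +x rim (robot's left); front rim at x = -93 mm.
- case_lid (a joint): lid hinge; lid is a flat board 186 x 220 x 8 mm. 0: closed flat on the rim; grows as it opens; 1.57: upright; beyond, it leans away from the case; starts at 2.2 to 2.4, stops at 2.6. Stiff hinge (0.35 N m friction): the lid stays where it is left and must be pushed all the way down, about 1 to 5 N at its free edge.
- lid_hinge (a point): middle of the hinge line, on the top of the case's +x rim, 50 mm above the table; the hinge line runs along the case's y
- lid_edge (a point): middle of the lid's free edge, 186 mm from the hinge, half-way through its 8 mm thickness
- thermometer_mid (a point): centre of the folded probe thermometer, a grey plastic bar 180 (x) x 28 (y) x 20 mm (z), 63 to 117 g. At the start it lies level on the case's front rim and divider, across the bays, one end sticking out past the front rim. Too long to lie crosswise inside; it fits lengthwise in either bay, either way up or round.
- thermometer_end_a (a point): point on the thermometer's long axis, 2 mm inside its -x end (88 mm from its centre)
- thermometer_end_b (a point): point on the thermometer's long axis, 2 mm inside its +x end (88 mm from its centre)
- scoop_mid (a point): middle of the flour scoop, 18 mm above its underside: flat-bottomed aluminium trough 100 mm long, 60 wide at the top, 36 high, and a straight round wooden handle 85 long, 22 thick; 185 mm in all, 105 to 195 g. x points from handle to trough mouth, z up. It lies flat, right of the case, and fits lengthwise in either bay, either way round.
- scoop_grip (a point): point on the axis of the scoop's handle, 22 mm above the scoop's underside, 34.5 mm behind scoop_mid (27 mm behind the trough's back plate): a good place to grasp it
- scoop_tip (a point): point at the mouth end of the scoop, 1 mm inside the end, 18 mm above its underside
- scoop_butt (a point): point on the handle's axis, 2 mm inside its free end, 22 mm above the underside
- mug: mug, 80 mm across, 90 mm high, with a handle; origin at the centre of its underside. Bystander.
- jar: small jar with a steel cap, 68 mm across, 95 mm high; origin at the centre of its underside. Bystander.
- scraper: bench scraper lying flat: steel blade 75 x 110 mm with a black grip 26 x 115 x 22 mm along one edge; origin on its underside near the middle. Bystander.
Not all that is in view belongs to the job. Of the things shaped like the part that bears scoop_mid, the aluminium one is meant. Of the things shaped like the part that bears thermometer_mid, the grey one is meant.

How it is judged (in metres and radians):
On the way:
1. thermometer and scoop both lie in the case, middles within its walls, middles and both ends below its rim, at rest, while the lid still stands open (above 1.0 rad) (x of thermometer_mid in the frame of case between -0.087 and 0.087 m and y of thermometer_mid in the frame of case between -0.104 and 0.104 m and z of thermometer_mid in the frame of case between 0.004 and 0.049 m and x of scoop_mid in the frame of case between -0.087 and 0.087 m and y of scoop_mid in the frame of case between -0.104 and 0.104 m and z of scoop_mid in the frame of case between 0.004 and 0.049 m and z of each of thermometer_end_a, thermometer_end_b, scoop_tip, scoop_butt in the frame of case below 0.049 m and linear speed of each of thermometer, scoop below 0.02 m/s and value of joint case_lid above 1 rad), for 0.2 s.
At the end, for the whole second after the job is handed in: The lid is closed to within 0.03 rad (about 5 mm at its free edge) and at rest; the thermometer and the scoop lie in the case with their middles within its walls and their middles and both ends below its rim, at rest (under 0.02 m/s) (x of thermometer_mid in the frame of case between -0.087 and 0.087 m and y of thermometer_mid in the frame of case between -0.104 and 0.104 m and z of thermometer_mid in the frame of case between 0.004 and 0.049 m and x of scoop_mid in the frame of case between -0.087 and 0.087 m and y of scoop_mid in the frame of case between -0.104 and 0.104 m and z of scoop_mid in the frame of case between 0.004 and 0.049 m and z of each of thermometer_end_a, thermometer_end_b, scoop_tip, scoop_butt in the frame of case below 0.049 m and linear speed of each of thermometer, scoop below 0.02 m/s and value of joint case_lid below 0.03 rad and velocity of joint case_lid between -0.05 and 0.05 rad/s); the robot touches nothing.
It fails at once if the thermometer is dropped or thrown (faster than 0.9 m/s while not touched by the fingers, a fall of about 40 mm) (linear speed of thermometer above 0.9 m/s and contact force between the fingers and thermometer below 0.05 N).
It fails at once if the scoop is dropped or thrown (faster than 0.9 m/s while not touched by the fingers, a fall of about 40 mm) (linear speed of scoop above 0.9 m/s and contact force between the fingers and scoop below 0.05 N).
It fails at once if the mug, jar or bench scraper is moved by more than 30 mm (distance of any of mug, jar, scraper from where it was at the start of the episode above 0.03 m).
It also fails if it takes over 72 s, if anything falls off the work surface, if the arm or the gripper's body presses on something with over 40 N, if the wrist force passes 120 N, or if a joint passes its speed limit or range.

## Working session

There is one attempt and no reset: what is moved stays moved. The work goes in short steps, Python scripts to look and compute and a tool call to move; the robot and the scene stay as the last step left them, time stands still between calls to the robot, and variables do not carry over. Pictures are saved under pics/ and viewed, and the job is handed in when it is done.

Besides the shell and the picture viewer there is one more tool, called after ">>>" by a JSON object that holds its "op" and its "data", one argument or row to a line. jog_arm: Moves the arm, as the interface text tells. Its arguments: {"type":"object","properties":{"plan":{"type":"array"},"claw":{"type":"number"},"newtons":{"type":"number"}},"required":["plan"]}

```bash
ls; mkdir -p pics
python3 - <<'E'
from workcell import env
import cv2
print(env.state())
for n in ("side","top","wrist"):
    print(n,env.calibration(n))
    f=env.grab_frame(n); cv2.imwrite(f"pics/{n}0.png",f[:,:,::-1])
E
```

```text
pics
{'time_s': 0.0, 'qpos': array([-7.31685346e+01,  1.83503242e+01,  8.97057717e+01, -9.16829659e-04,
        7.20424667e+01, -1.14526364e+00]), 'qvel': array([-0.02572884, -0.04574858, -0.09645192,  0.00456328,  0.05561703,
        0.0396593 ]), 'effort': array([ 2.01532275e-03, -4.12457156e+01, -2.31973779e+01,  7.27775577e-02,
        4.58542455e-02, -1.66438035e-04]), 'ee_pos': array([ 177.33427899, -546.49637522,  238.13773106]), 'ee_rot': array([-90.63855792,  89.90143351, 107.33845453]), 'force': array([-0.2630518 , -0.8702564 , -0.30534912]), 'torque': array([ 0.01892058, -0.01178002, -0.01443972]), 'gripper_width': 91.24123626101735}
side {'vertical_fov': 42.18975357403099, 'cx': 319.0789122666943, 'cy': 236.66798209921978, 'origin': array([  385.1806403 , -1316.61270094,   783.93360033]), 'orientation': array([-118.71021002,    0.7540746 ,   -6.29757407])}
top {'vertical_fov': 54.3077053205923, 'cx': 315.2446031513454, 'cy': 242.38133882903506, 'origin': array([ 414.51312702,  -15.7676589 , 1365.91413312]), 'orientation': array([-175.15560913,    0.73959629,  -89.65407894])}
wrist {'vertical_fov': 58.76422523160473, 'cx': 312.78964918530966, 'cy': 235.6159599765198, 'T_tool_cam': array([[ 7.25880715e-04, -2.36757483e-01,  9.71568509e-01,
        -1.47356551e+02],
       [ 9.99999676e-01, -1.66340811e-04, -7.87657179e-04,
         6.23135751e-01],
       [ 3.48095225e-04,  9.71568766e-01,  2.36757285e-01,
        -6.71199681e+01],
       [ 0.00000000e+00,  0.00000000e+00,  0.00000000e+00,
         1.00000000e+00]])}
```

View pics/top0.png

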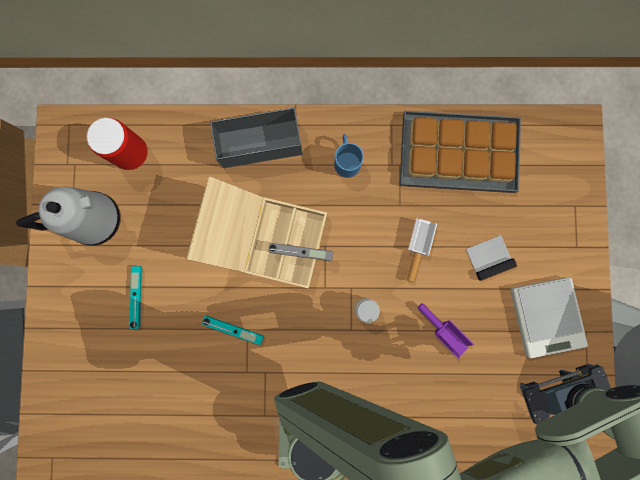

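View pics/side0.png

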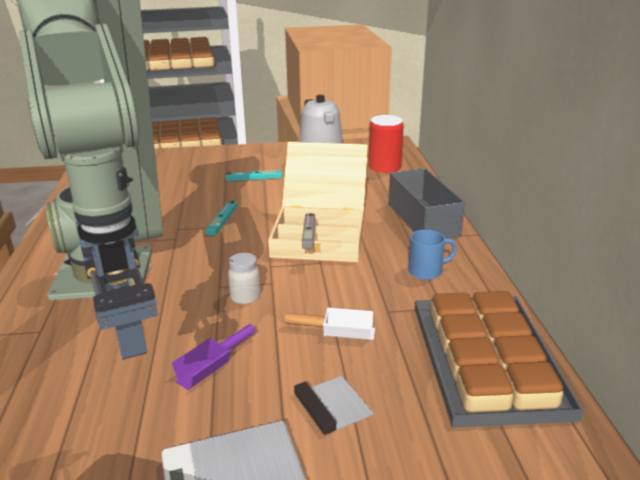

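View pics/wrist0.png

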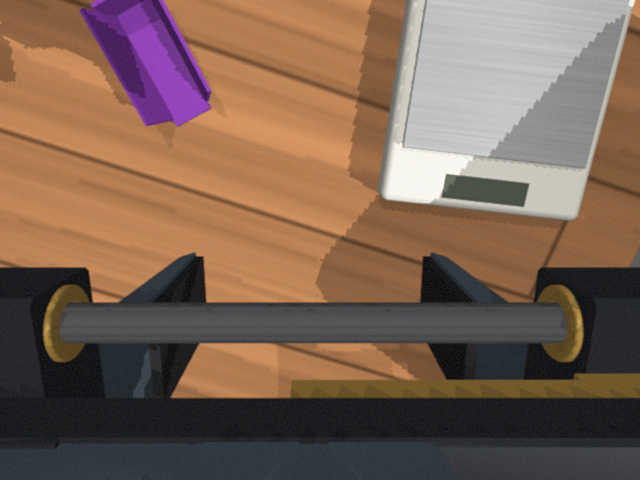

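The top view shows these candidates:
- **Thermometers:** grey at (300,252), lying across the case, and teal at (135,297) and (233,331). The grey one is meant.
- **Scoops:** aluminium with a wooden handle at (420,248), and purple at (445,330). The aluminium one is meant.

The jar is at (368,311), the mug at (348,160) and the scraper at (492,258). I'll confirm with an enlarged crop.

Run:
```python
import cv2
f=cv2.imread("pics/top0.png")
cv2.imwrite("pics/cropA.png",cv2.resize(f[170:300,180:345],None,fx=4.6,fy=4.6,interpolation=cv2.INTER_CUBIC))
cv2.imwrite("pics/cropB.png",cv2.resize(f[205:295,380:480],None,fx=6.5,fy=6.5,interpolation=cv2.INTER_CUBIC))
```

```text
(no output)
```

View pics/cropA.png

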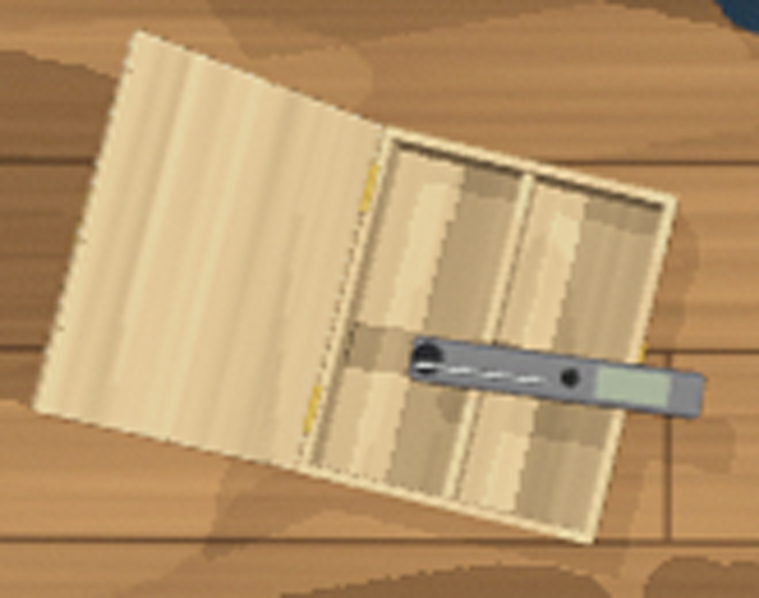

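View pics/cropB.png

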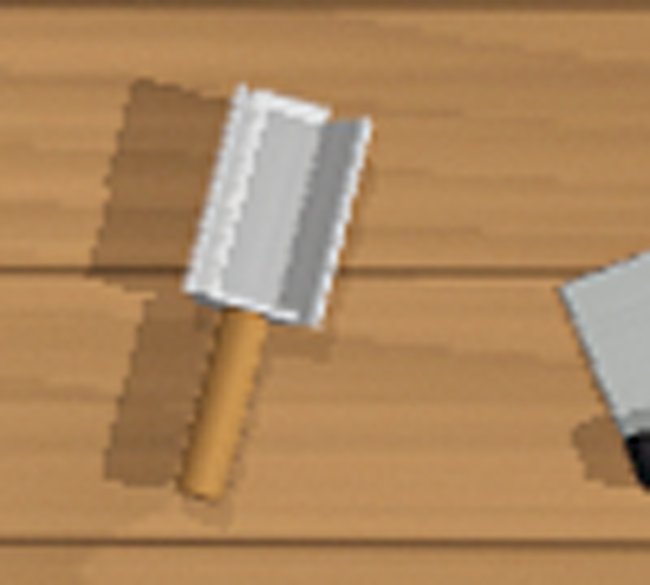

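```bash
cat > h.py <<'E'
import numpy as np
from scipy.spatial.transform import Rotation as R
def cam(c):
    f=240/np.tan(np.radians(c["vertical_fov"])/2)
    return f,c["cx"],c["cy"]
def pose(env,name,st=None):
    c=env.calibration(name)
    if name=="wrist":
        st=st or env.state()
        T=np.eye(4);T[:3,:3]=R.from_euler("xyz",st["ee_rot"],degrees=True).as_matrix();T[:3,3]=st["ee_pos"]
        T=T@c["T_tool_cam"]; return c,T[:3,:3],T[:3,3]
    return c,R.from_euler("xyz",c["orientation"],degrees=True).as_matrix(),np.array(c["origin"])
def unproj(env,name,uv,z,st=None):
    c,M,o=pose(env,name,st); f,cx,cy=cam(c)
    uv=np.atleast_2d(uv).astype(float)
    d=np.c_[(uv[:,0]-cx)/f,(uv[:,1]-cy)/f,np.ones(len(uv))]@M.T
    return o+d*((z-o[2])/d[:,2])[:,None]
def proj(env,name,P,st=None):
    c,M,o=pose(env,name,st); f,cx,cy=cam(c)
    q=(np.atleast_2d(P)-o)@M
    return np.c_[cx+f*q[:,0]/q[:,2],cy+f*q[:,1]/q[:,2]]
E
python3 - <<'E'
from h import *
from workcell import env
np.set_printoptions(suppress=True,precision=1)
A=lambda p:np.array(p)/4.6+[180,170]-.5*(1-1/4.6)*0
B=lambda p:np.array(p)/6.5+[380,205]
def L(a,b): return np.linalg.norm(a-b),np.degrees(np.arctan2(*(b-a)[1::-1]))
c=unproj(env,"top",A([(387,130),(676,200),(592,543),(305,467)]),50)
print("case",c,c.mean(0));
for i in range(4):print(L(c[i],c[(i+1)%4]))
t=unproj(env,"top",A([(414,337),(704,374),(697,417),(410,380)]),70)
print("th",t,t.mean(0));
for i in range(4):print(L(t[i],t[(i+1)%4]))
s=unproj(env,"top",B([(240,88),(370,118),(318,325),(188,290)]),36)
print("sc",s,s.mean(0));
for i in range(4):print(L(s[i],s[(i+1)%4]))
h=unproj(env,"top",B([(202,495),(243,312)]),30)
print(h,L(h[0],h[1]))
o=unproj(env,"top",[(348,160),(368,311),(492,258)],90);print("mug,jar,scr",o)
E
```

```text
case [[651.4 148.3  50. ]
 [608.4 -30.8  50. ]
 [397.5  19.5  50. ]
 [442.7 195.3  50. ]] [525.   83.1  50. ]
(np.float64(184.2335340390974), np.float64(-103.49867596005568))
(np.float64(216.75453777362392), np.float64(166.584269534481))
(np.float64(181.59919574317541), np.float64(75.59677816729136))
(np.float64(213.90809803025334), np.float64(-12.70292597139806))
th [[521.2 127.5  70. ]
 [499.7 -47.9  70. ]
 [473.7 -43.8  70. ]
 [495.1 129.6  70. ]] [497.4  41.4  70. ]
(np.float64(176.73811563447236), np.float64(-96.992706413915))
(np.float64(26.287468560210897), np.float64(170.94088545711642))
(np.float64(174.6499458093088), np.float64(82.95932875218728))
(np.float64(26.14904428543958), np.float64(-4.493238811513262))
sc [[ 596.9 -288.    36. ]
 [ 583.9 -344.8   36. ]
 [ 492.8 -320.7   36. ]
 [ 507.8 -264.3   36. ]] [ 545.4 -304.4   36. ]
(np.float64(58.21660599067505), np.float64(-102.93283175175257))
(np.float64(94.22708948682111), np.float64(165.20288553111783))
(np.float64(58.40100007033722), np.float64(75.09481952819696))
(np.float64(92.22327961878086), np.float64(-14.930753283439968))
[[ 418.6 -270.5   30. ]
 [ 498.7 -289.3   30. ]] (np.float64(82.31910437183338), np.float64(-13.230633115030114))
mug,jar,scr [[ 752.5  -88.2   90. ]
 [ 337.4 -142.2   90. ]
 [ 482.4 -479.    90. ]]
```

```bash
cat >> h.py <<'E'
def go(env,target,psi,tool=True):
    st=env.state(); M=R.from_euler("xyz",st["ee_rot"],degrees=True).as_matrix()
    d=M.T@(np.array(target)-st["ee_pos"])/10
    p0=np.degrees(np.arctan2(M[1,1],M[0,1]))
    dp=(p0-psi+180)%360-180
    print("pos",st["ee_pos"].round(1),"psi0",round(p0,1),"q",st["qpos"].round(1),"t",st["time_s"])
    print("tool shift cm (current axes)",d.round(2),"turn units",round(dp/6,2))
E
python3 - <<'E'
from h import *
from workcell import env
go(env,(497,41,220),-7)
go(env,(497,41,220),173)
E
```

```text
pos [ 177.4 -546.6  238.3] psi0 -72.0 q [-73.2  18.3  89.7  -0.   72.   -1.1] t 0.15
tool shift cm (current axes) [  1.89 -46.02 -48.54] turn units -10.84
pos [ 177.4 -546.6  238.3] psi0 -72.0 q [-73.2  18.3  89.7  -0.   72.   -1.1] t 0.15
tool shift cm (current axes) [  1.89 -46.02 -48.54] turn units 19.16
```

>>> {"op": "jog_arm", "data": {
  "plan": [0,-2.7,-2.85,0,0,-2.7,-2.85,0,0,-2.7,-2.85,0,0,-2.7,-2.85,0,0,-2.7,-2.85,0,0,-2.7,-2.85,0,0,-2.7,-2.85,0,0,-2.7,-2.85,0,0,-2.7,-2.85,0,0,-2.7,-2.85,0,0,-2.7,-2.85,0,0,-2.7,-2.85,0],
  "claw": 7.0
}}

```text
time_s: 1.15
ee_pos: [403.1, -131.3, 239.0]
ee_rot: [108.4, 90.0, -53.6]
force: [0.3, -1.2, -0.5]
gripper_width: 70.1
```

>>> {"op": "jog_arm", "data": {
  "plan": [0,0,0,-1.1,0,0,0,-1.1,0,0,0,-1.1,0,0,0,-1.1,0,0,0,-1.1,0,0,0,-1.1,0,0,0,-1.1,0,0,0,-1.1,0,0,0,-1.1,0,0,0,-0.94]
}}

```text
time_s: 1.98
ee_pos: [402.5, -133.1, 238.7]
ee_rot: [-92.1, 90.0, 171.2]
force: [-0.8, 0.8, 0.1]
gripper_width: 69.8
```

Run:
```python
from h import *
from workcell import env
go(env,(497,41,220),-7)
```

```text
pos [ 402.5 -133.1  238.7] psi0 -6.7 q [-19.8   4.6 107.6  -0.   67.8 -13.2] t 1.9833
tool shift cm (current axes) [  1.87   7.36 -18.39] turn units 0.06
```

>>> {"op": "jog_arm", "data": {
  "plan": [0.3,1.4,-3.6,0,0.3,1.4,-3.6,0,0.3,1.4,-3.6,0,0.3,1.4,-3.6,0,0.3,1.4,-3.6,0,0.3,0.3,-0.4,0,0,0,0,0,0,0,0,0]
}}

```text
time_s: 2.65
ee_pos: [496.9, 40.3, 220.4]
ee_rot: [-58.3, 89.9, -155.2]
force: [-0.1, -0.4, 0.2]
gripper_width: 69.7
```

Run:
```python
from h import *
from workcell import env
import cv2
go(env,(497,41,69),-7)
st=env.state()
f=env.grab_frame("wrist"); cv2.imwrite("pics/w1.png",f[:,:,::-1])
u=R.from_euler("z",83,degrees=True)
P=np.array([(s*90,t*14,10) for s,t in((-1,-1),(-1,1),(1,1),(1,-1))])
print(proj(env,"wrist",u.apply(P)+[497.4,41.4,60],st).round())
uc=R.from_euler("z",76.2,degrees=True)
C=np.array([(s*93,t*110,50) for s,t in((-1,-1),(-1,1),(1,1),(1,-1))])
print(proj(env,"wrist",uc.apply(C)+[525,83,0],st).round())
```

```text
pos [496.9  40.3 220.4] psi0 -6.9 q [  3.3  12.3 100.9  -0.   66.9  10.3] t 2.65
tool shift cm (current axes) [15.14  0.03 -0.09] turn units 0.01
[[331. 340.]
 [294. 340.]
 [291.  93.]
 [334.  93.]]
[[464. 295.]
 [187. 263.]
 [200.   2.]
 [519.  44.]]
```

View pics/w1.png

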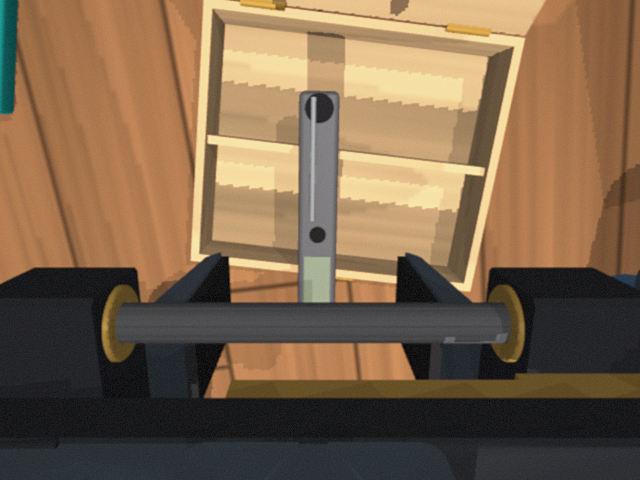

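Run:
```python
from h import *
from workcell import env
st=env.state()
t=unproj(env,"wrist",[(299,93),(339,93),(301,295),(335,295)],70,st);print(t.round(1))
a=(t[0]+t[1])/2;b=(t[2]+t[3])/2;print("axis yaw",np.degrees(np.arctan2(*(a-b)[1::-1])), "mid of far end",a, "centre",a-90*(a-b)/np.linalg.norm(a-b))
c=unproj(env,"wrist",[(191,263),(470,291),(524,38),(214,5)],50,st);print(c.round(1))
for i in range(4):
    d=c[(i+1)%4]-c[i];print(np.linalg.norm(d).round(1),np.degrees(np.arctan2(d[1],d[0])).round(1))
d=unproj(env,"wrist",[(209,140),(484,171)],50,st);print("divider ends",d.round(1))
m=(c[0]+c[1])/2; print("front mid",m)
```

```text
[[499.6 131.3  70. ]
 [526.  128.   70. ]
 [482.5 -10.9  70. ]
 [507.6 -14.   70. ]]
axis yaw 82.88266212580066 mid of far end [512.82024449 129.63654894  70.        ] centre [501.66908666  40.33004481  70.        ]
[[399.1  18.1  50. ]
 [614.4 -31.7  50. ]
 [657.9 149.8  50. ]
 [449.3 196.4  50. ]]
220.9 -13.0
186.7 76.5
213.7 167.4
185.2 -105.7
divider ends [[429.9 108.7  50. ]
 [628.   61.8  50. ]]
front mid [506.75746542  -6.80628506  50.        ]
```

>>> {"op": "jog_arm", "data": {
  "plan": [2.5,0.44,0,0,2.5,0,0,0,2.5,0,0,0,2.5,0,0,0,2,0,0,0,1.5,0,0,0,0.8,0,0,0,0,0,0,0,0,0,0,0]
}}

```text
time_s: 3.45
ee_pos: [502.0, 39.2, 78.5]
ee_rot: [78.4, 90.0, -18.6]
force: [0.6, -0.5, 0.2]
gripper_width: 70.2
```

>>> {"op": "jog_arm", "data": {
  "plan": [0,0,0,0,0,0,0,0,0,0,0,0,0,0,0,0,0,0,0,0,0,0,0,0,0,0,0,0,0,0,0,0],
  "claw": 1.0,
  "newtons": 25
}}

```text
time_s: 4.12
ee_pos: [501.8, 40.1, 78.0]
ee_rot: [-78.0, 90.0, -175.0]
force: [-0.0, 0.4, 2.4]
gripper_width: 28.2
```

Run:
```python
from h import *
from workcell import env
import cv2
go(env,(501,40,77),-7.1)
for n in("wrist","side"):
    f=env.grab_frame(n); cv2.imwrite(f"pics/{n}2.png",f[:,:,::-1])
```

```text
pos [501.8  40.1  78. ] psi0 -7.0 q [  3.3  21.4 111.6  -0.   47.   10.2] t 4.1167
tool shift cm (current axes) [ 0.1  -0.08  0.02] turn units 0.02
```

View pics/wrist2.png

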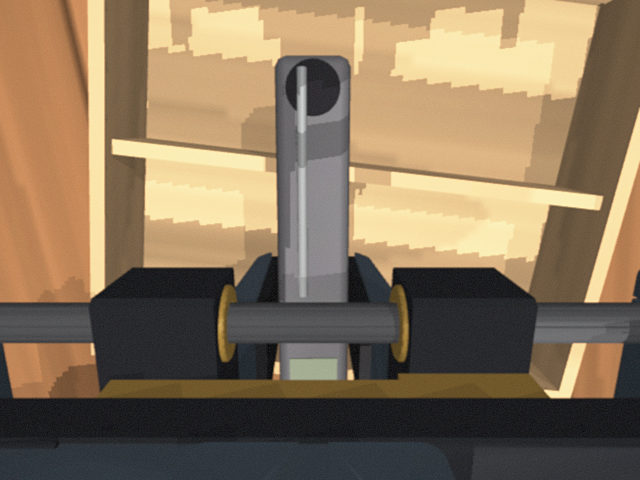

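>>> {"op": "jog_arm", "data": {
  "plan": [-0.5,0,0,0,-1,0,0,0,-2,0,0,0,-2,0,0,0,-1.5,0,0,0,-0.5,0,0,0,0,0,0,0]
}}

```text
time_s: 4.8
ee_pos: [503.0, 40.1, 154.7]
ee_rot: [98.1, 89.8, 1.1]
force: [0.1, -0.3, -0.2]
gripper_width: 28.0
```

>>> {"op": "jog_arm", "data": {
  "plan": [0,0,0,-0.6,0,0,0,-1,0,0,0,-1.1,0,0,0,-1.1,0,0,0,-1.1,0,0,0,-1.1,0,0,0,-1.1,0,0,0,-1.1,0,0,0,-1.1,0,0,0,-1.1,0,0,0,-1.1,0,0,0,-1]
}}

```text
time_s: 5.8
ee_pos: [501.2, 40.0, 151.8]
ee_rot: [-151.4, 89.9, -173.1]
force: [0.6, 0.5, -0.9]
gripper_width: 28.0
```

>>> {"op": "jog_arm", "data": {
  "plan": [0,0,0,-1,0,0,0,-0.43,0,0,0,0,0,0,0,0]
}}

```text
time_s: 6.13
ee_pos: [501.4, 40.0, 152.1]
ee_rot: [-160.0, 89.9, -173.5]
force: [0.2, -0.0, -1.6]
gripper_width: 27.9
```

Run:
```python
from h import *
from workcell import env
import cv2
go(env,(536.5,115.6,110),76.6)
for n in("wrist","side"):
    f=env.grab_frame(n); cv2.imwrite(f"pics/{n}3.png",f[:,:,::-1])
print(env.state()["gripper_width"])
```

```text
pos [501.4  40.  152.1] psi0 76.5 q [  3.3  16.2 106.3  -0.   57.5 -73.3] t 6.1333
tool shift cm (current axes) [4.2  8.17 1.65] turn units -0.01
27.949615244123443
```

View pics/wrist3.png

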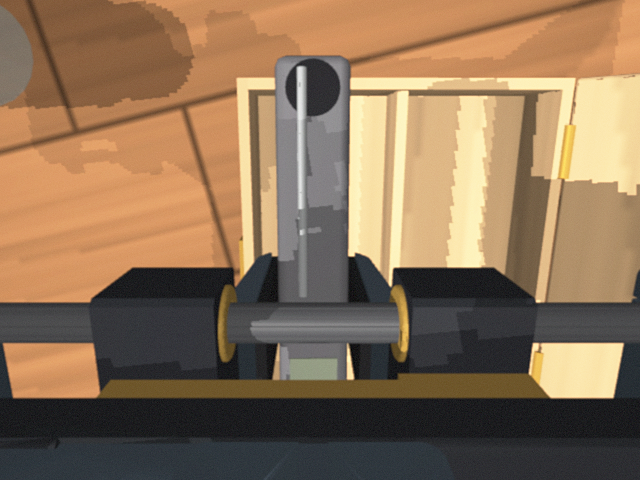

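View pics/side3.png

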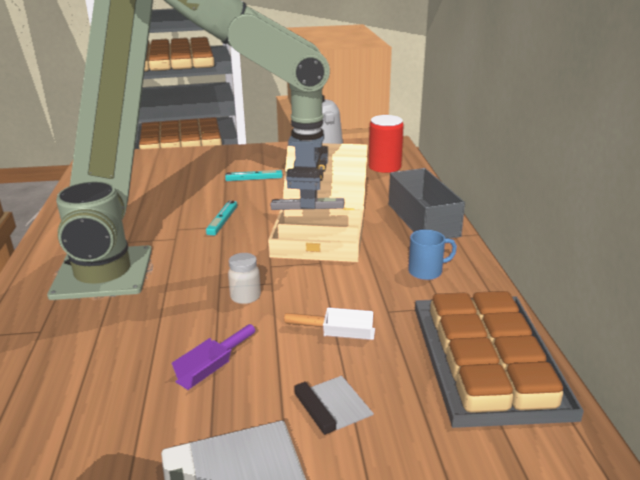

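Run:
```python
from h import *
from workcell import env
st=env.state()
c=unproj(env,"wrist",[(238,80),(575,78),(391,92),(408,91)],50,st);print(c.round(1))
d=c[1]-c[0];yaw=np.degrees(np.arctan2(d[1],d[0]));print(np.linalg.norm(d),yaw)
u=R.from_euler("z",yaw,degrees=True)
print("centre",(c[0]+c[1])/2-u.apply([0,110,0]))
print("divider y end mid",(c[2]+c[3])/2-u.apply([0,104,0]))
```

```text
[[401.3  21.4  50. ]
 [443.7 203.2  50. ]
 [427.2 102.7  50. ]
 [428.9 112.   50. ]]
186.61133266448363 76.84623959771172
centre [529.62197389  87.27295485  50.        ]
divider y end mid [529.35778608  83.66838657  50.        ]
```

>>> {"op": "jog_arm", "data": {
  "plan": [0,1.4,0.3,0,0,2.3,0.45,0,0,2.3,0.45,0,0,1.5,0.3,0,0,0.85,0.15,0,0,0,0,0,1,0,0,0,2,0,0,0,1.5,0,0,0,0.5,0,0,0,0,0,0,0,0,0,0,0]
}}

```text
time_s: 7.23
ee_pos: [537.2, 116.8, 102.9]
ee_rot: [-125.2, 90.0, -138.6]
force: [0.1, -0.2, 0.2]
gripper_width: 27.9
```

Run:
```python
from h import *
from workcell import env
import cv2
go(env,(537,117.6,34.5),76.7)
st=env.state()
for n in("wrist","side"):
    f=env.grab_frame(n); cv2.imwrite(f"pics/{n}4.png",f[:,:,::-1])
```

```text
pos [537.2 116.8 102.9] psi0 76.6 q [ 11.1  23.1 103.9  -0.   53.  -65.5] t 7.2333
tool shift cm (current axes) [ 6.84  0.07 -0.04] turn units -0.02
```

View pics/wrist4.png

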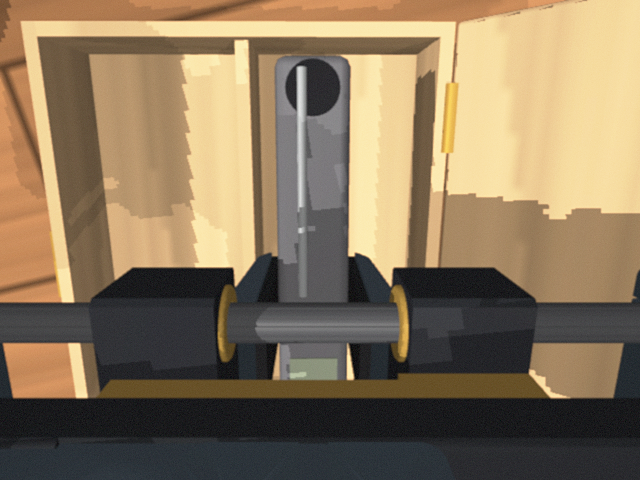

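View pics/side4.png

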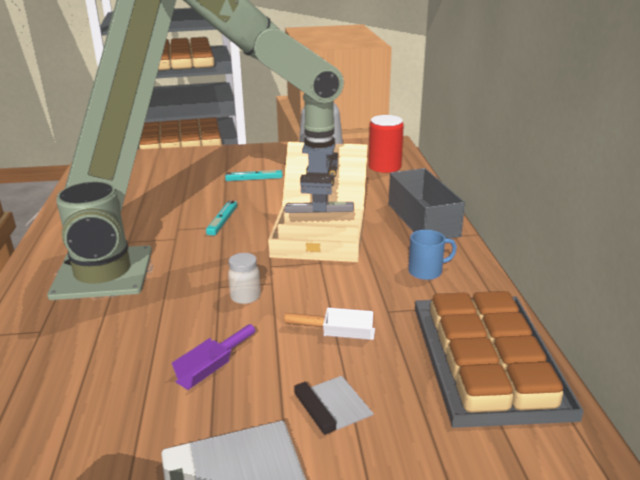

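Run:
```python
from h import *
from workcell import env
st=env.state(); M=R.from_euler("xyz",st["ee_rot"],degrees=True).as_matrix()
for z,uv in((50,[(235,42),(249,42),(257,250),(441,40),(455,24)]),(88,[(277,62),(349,62),(277,250)])):
    p=unproj(env,"wrist",uv,z,st); print(((p-st["ee_pos"])@M).round(1))
```

```text
[[  53.6  -34.  -103.5]
 [  53.6  -27.8 -103.5]
 [  53.8  -27.3   -9.2]
 [  53.6   56.  -104.3]
 [  53.6   61.6 -110.7]]
[[ 15.6 -12.8 -89.7]
 [ 15.6  12.9 -89.7]
 [ 15.7 -14.3 -19.8]]
```

>>> {"op": "jog_arm", "data": {
  "plan": [0,0.4,0,0,0,0.4,0,0,1.5,0,0,0,1.5,0,0,0,1,0,0,0,1,0,0,0,0.8,0,0,0,0.5,0,0,0,0.3,0,0,0,0.1,0,0,0,0,0,0,0,0,0,0,0]
}}

```text
time_s: 8.33
ee_pos: [539.9, 125.2, 36.5]
ee_rot: [15.1, 89.9, 1.7]
force: [0.9, -0.6, 2.4]
gripper_width: 27.8
```

Run:
```python
from h import *
from workcell import env
import cv2
go(env,(537,117.6,34),76.7)
st=env.state(); print(st["force"],st["torque"],st["gripper_width"])
for n in("wrist","side"):
    f=env.grab_frame(n); cv2.imwrite(f"pics/{n}5.png",f[:,:,::-1])
```

```text
pos [539.9 125.2  36.5] psi0 76.6 q [ 11.9  28.1 107.3  -0.   44.4 -64.7] t 8.3333
tool shift cm (current axes) [ 0.25 -0.81 -0.11] turn units -0.02
[ 0.86431695 -0.55091606  2.44399879] [-0.06569762 -0.12313932  0.06262067] 27.750804805665823
```

View pics/wrist5.png

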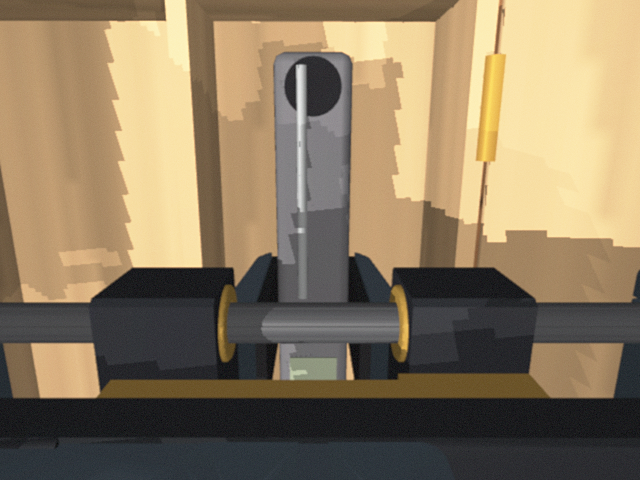

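>>> {"op": "jog_arm", "data": {
  "plan": [0.1,0,0,0,0.1,0,0,0,0,0,0,0,0,0,0,0]
}}

```text
time_s: 8.77
ee_pos: [539.9, 125.2, 36.5]
ee_rot: [16.7, 89.9, 3.3]
force: [-2.4, -1.4, 17.4]
gripper_width: 27.5
```

>>> {"op": "jog_arm", "data": {
  "plan": [0,0,0,0,0,0,0,0,0,0,0,0,0,0,0,0],
  "claw": 4.0
}}

```text
time_s: 9.1
ee_pos: [538.8, 125.2, 33.5]
ee_rot: [-160.2, 89.9, -173.6]
force: [-0.7, -0.0, -0.4]
gripper_width: 39.9
```

>>> {"op": "jog_arm", "data": {
  "plan": [-0.5,0,0,0,-1,0,0,0,-2,0,0,0,-3,0,0,0,-3,0,0,0,-3,0,0,0,-3,0,0,0,-2,0,0,0,0,0,0,0,0,0,0,0]
}}

```text
time_s: 9.93
ee_pos: [539.7, 125.3, 210.7]
ee_rot: [24.8, 89.8, 11.4]
force: [-0.9, 0.3, -0.4]
gripper_width: 39.9
```

Run:
```python
from h import *
from workcell import env
import cv2
go(env,(472,-285,230),-104)
for n in("wrist","side","top"):
    f=env.grab_frame(n); cv2.imwrite(f"pics/{n}6.png",f[:,:,::-1])
```

```text
pos [539.7 125.3 210.7] psi0 76.6 q [ 11.9  17.5  95.1  -0.   67.2 -64.7] t 9.9333
tool shift cm (current axes) [ -1.98 -41.48   2.93] turn units -29.9
```

View pics/wrist6.png

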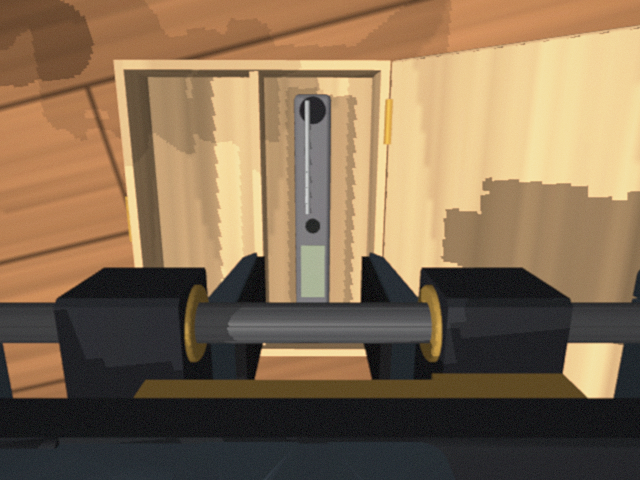

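View pics/side6.png

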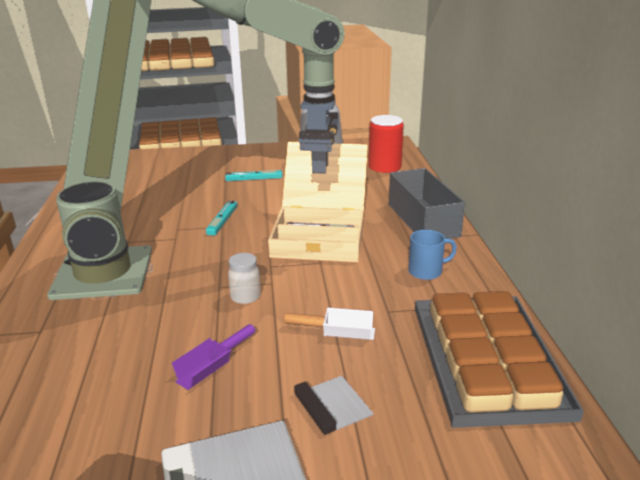

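>>> {"op": "jog_arm", "data": {
  "plan": [0,-2,0.2,0,0,-3.6,0.25,0,0,-3.8,0.25,0,0,-3.8,0.25,0,0,-3.8,0.25,0,0,-3.8,0.25,0,0,-3.8,0.25,0,0,-3.8,0.25,0,0,-3.8,0.25,0,0,-3.8,0.25,0,0,-3.6,0.25,0,0,-1.8,0.23,0],
  "claw": 6.0,
  "newtons": 50
}}

```text
time_s: 11.08
ee_pos: [470.2, -287.7, 207.4]
ee_rot: [-166.6, 89.8, 179.8]
force: [0.2, -0.2, 0.5]
gripper_width: 60.0
```

>>> {"op": "jog_arm", "data": {
  "plan": [0,0,0,0,0,0,0,0,0,0,0,0]
}}

```text
time_s: 11.33
ee_pos: [471.4, -283.3, 207.9]
ee_rot: [148.9, 89.8, 135.5]
force: [-0.4, 0.7, 0.2]
gripper_width: 60.1
```

Run:
```python
from h import *
from workcell import env
import cv2
go(env,(472,-285,230),76)
for n in("wrist",):
    f=env.grab_frame(n); cv2.imwrite(f"pics/{n}7.png",f[:,:,::-1])
```

```text
pos [ 471.4 -283.3  207.9] psi0 76.6 q [ -32.2   17.4   95.7    0.    67.1 -108.8] t 11.3333
tool shift cm (current axes) [-2.21 -0.15  0.1 ] turn units 0.1
```

View pics/wrist7.png

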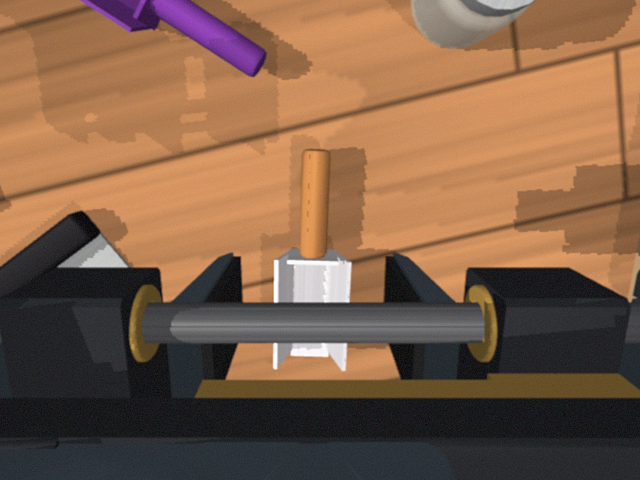

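Run:
```python
from h import *
from workcell import env
st=env.state(); M=R.from_euler("xyz",st["ee_rot"],degrees=True).as_matrix()
for z,uv in((22,[(303,158),(329,158),(316,150),(301,245),(326,245),(313,257)]),(36,[(275,262),(351,262),(273,368),(346,370)])):
    p=unproj(env,"wrist",uv,z,st); print(p.round(1),((p-st["ee_pos"])@M).round(1))
```

```text
[[ 425.2 -279.4   22. ]
 [ 429.9 -259.9   22. ]
 [ 421.6 -268.3   22. ]
 [ 492.3 -297.4   22. ]
 [ 497.  -277.7   22. ]
 [ 504.4 -290.3   22. ]] [[186.3  -7.4 -45.6]
 [186.3  12.6 -45.6]
 [186.3   2.6 -51.7]
 [186.1  -9.4  23.8]
 [186.2  10.8  23.8]
 [186.1   0.3  33.9]]
[[ 497.4 -319.3   36. ]
 [ 511.2 -261.4   36. ]
 [ 586.5 -344.1   36. ]
 [ 602.5 -285.3   36. ]] [[172.1 -29.5  33.8]
 [172.2  30.   33.9]
 [171.9 -33.2 126.2]
 [172.   27.8 128.2]]
```

>>> {"op": "jog_arm", "data": {
  "plan": [1,0.1,0.35,0.27,2.5,0,0.35,0,3,0,0,0,3,0,0,0,3,0,0,0,2.5,0,0,0,1.5,0,0,0,1,0,0,0,0.4,0,0,0,0,0,0,0,0,0,0,0]
}}

```text
time_s: 12.3
ee_pos: [479.6, -285.0, 30.8]
ee_rot: [-18.0, 89.9, -33.0]
force: [0.0, -0.3, -0.8]
gripper_width: 59.8
```

Run:
```python
from h import *
from workcell import env
import cv2
go(env,(478,-286,28.5),75)
for n in("wrist",):
    f=env.grab_frame(n); cv2.imwrite(f"pics/{n}8.png",f[:,:,::-1])
```

```text
pos [ 479.6 -285.    30.8] psi0 75.0 q [ -31.9   28.8  107.1   -0.    43.9 -106.9] t 12.3
tool shift cm (current axes) [ 0.23 -0.14 -0.12] turn units 0.0
```

View pics/wrist8.png

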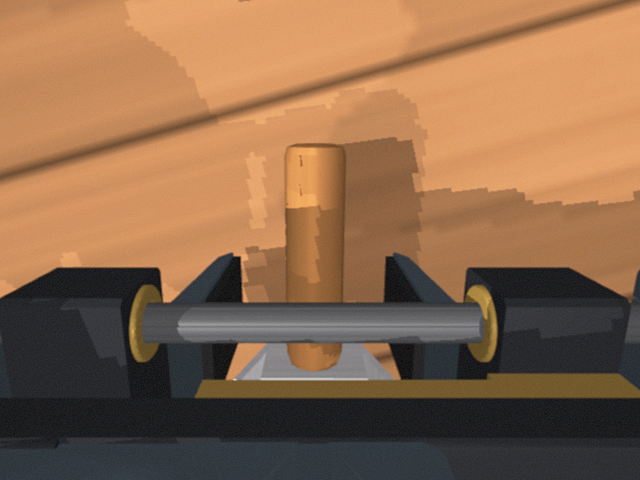

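>>> {"op": "jog_arm", "data": {
  "plan": [0.2,0,0,0,0,0,0,0]
}}

```text
time_s: 12.52
ee_pos: [479.2, -285.3, 28.7]
ee_rot: [-19.1, 89.9, -34.1]
force: [1.1, -0.2, 0.2]
gripper_width: 60.2
```

>>> {"op": "jog_arm", "data": {
  "plan": [0,0,0,0,0,0,0,0,0,0,0,0,0,0,0,0,0,0,0,0,0,0,0,0,0,0,0,0],
  "claw": 1.0,
  "newtons": 50
}}

```text
time_s: 13.1
ee_pos: [478.8, -285.0, 28.0]
ee_rot: [-30.1, 90.0, -45.1]
force: [0.3, -0.0, 0.1]
gripper_width: 21.3
```

>>> {"op": "jog_arm", "data": {
  "plan": [-0.3,0,0,0,-0.6,0,0,0,-1.2,0,0,0,-2,0,0,0,-2.5,0,0,0,-2.5,0,0,0,-2,0,0,0,-1,0,0,0,0,0,0,0,0,0,0,0]
}}

```text
time_s: 13.93
ee_pos: [478.5, -284.9, 148.8]
ee_rot: [-92.9, 90.0, -107.9]
force: [-0.6, -0.3, -1.1]
gripper_width: 21.0
```

Run:
```python
from h import *
from workcell import env
import cv2
go(env,(478,-286,28.5),75)
print(env.state()["force"],env.state()["gripper_width"])
for n in("wrist","side"):
    f=env.grab_frame(n); cv2.imwrite(f"pics/{n}9.png",f[:,:,::-1])
```

```text
pos [ 478.5 -284.9  148.8] psi0 75.0 q [ -31.9   20.8   99.7   -0.    59.4 -106.9] t 13.9333
tool shift cm (current axes) [12.03 -0.12 -0.02] turn units -0.0
[-0.61077777 -0.33404776 -1.08515554] 21.012393186585218
```

View pics/wrist9.png

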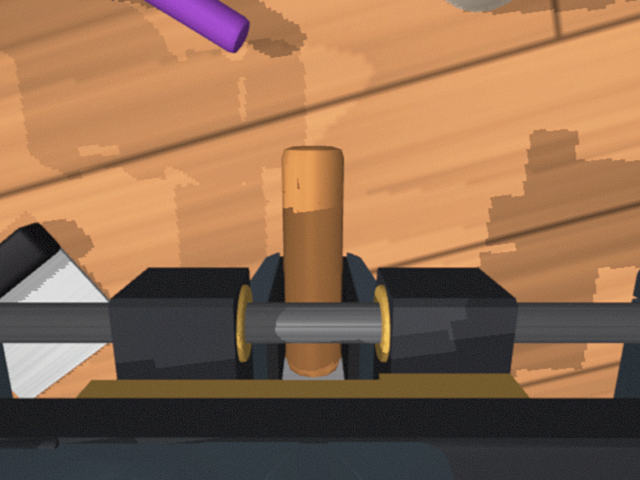

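View pics/side9.png

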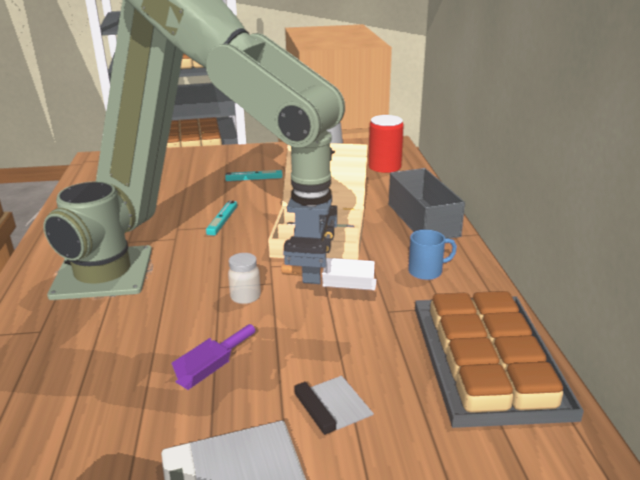

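Run:
```python
from h import *
from workcell import env
go(env,(487.1,50.8,120),76.7)
```

```text
pos [ 477.9 -284.5  147.5] psi0 75.0 q [ -31.9   20.9   99.8   -0.    59.4 -106.9] t 14.0333
tool shift cm (current axes) [ 2.8  32.62 -7.79] turn units -0.29
```

>>> {"op": "jog_arm", "data": {
  "plan": [0,1,-0.3,0,0,2.2,-0.5,0,0,3,-0.7,0,0,3.2,-0.75,0,0,3.2,-0.75,0,0,3.2,-0.75,0,0,3.2,-0.75,0,0,3.2,-0.75,0,0,3.2,-0.75,0,0,3.2,-0.75,0,0,2.5,-0.65,0,0,1.5,-0.4,0]
}}

```text
time_s: 15.03
ee_pos: [486.6, 53.1, 147.9]
ee_rot: [176.8, 89.8, 161.9]
force: [-0.3, 0.6, -2.8]
gripper_width: 21.4
```

>>> {"op": "jog_arm", "data": {
  "plan": [0.5,0,0,-0.28,1,0,0,0,1,0,0,0,0.3,0,0,0,0,0,0,0,0,0,0,0]
}}

```text
time_s: 15.53
ee_pos: [487.7, 49.5, 120.4]
ee_rot: [-158.7, 89.9, -172.1]
force: [-0.0, -0.4, -0.4]
gripper_width: 21.0
```

Run:
```python
from h import *
from workcell import env
import cv2
go(env,(487.1,50.8,34.5),76.7)
print(env.state()["force"],env.state()["gripper_width"])
for n in("wrist","side","top"):
    f=env.grab_frame(n); cv2.imwrite(f"pics/{n}10.png",f[:,:,::-1])
```

```text
pos [487.7  49.5 120.4] psi0 76.6 q [  4.5  17.3 110.4  -0.   52.5 -72.1] t 15.5333
tool shift cm (current axes) [ 8.59  0.11 -0.07] turn units -0.02
[-0.03139458 -0.37060303 -0.4204536 ] 21.04991202668496
```

View pics/wrist10.png

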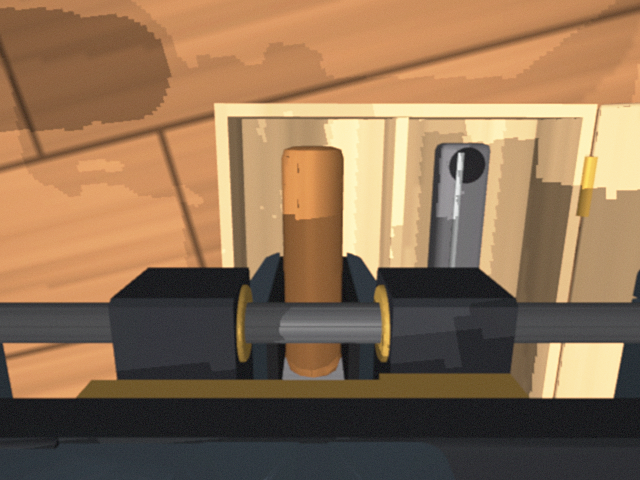

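View pics/side10.png

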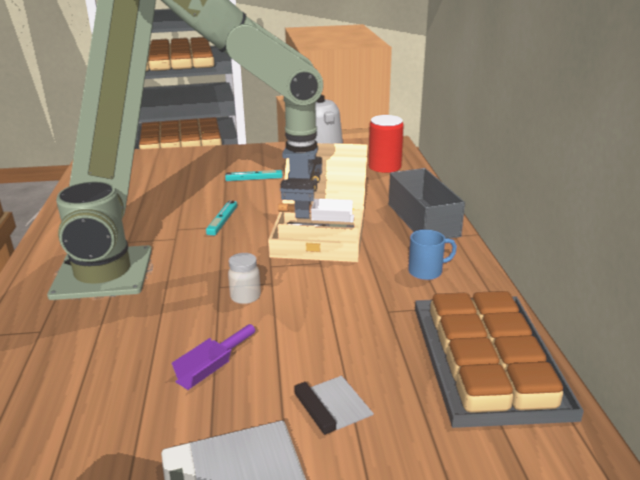

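View pics/top10.png

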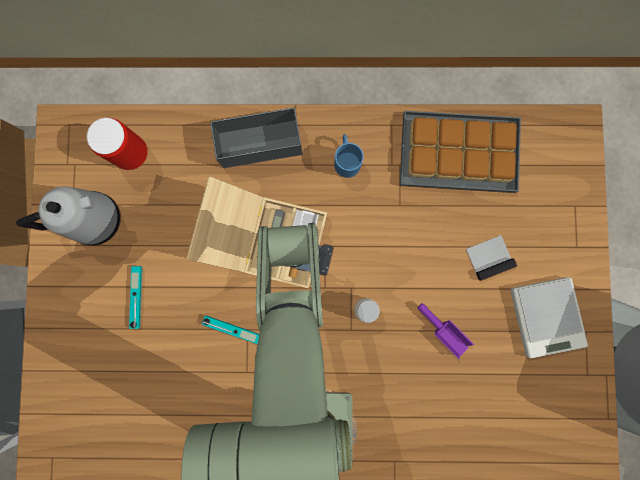

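Run:
```python
from h import *
from workcell import env
st=env.state(); M=R.from_euler("xyz",st["ee_rot"],degrees=True).as_matrix()
for z,uv in((50,[(230,118),(394,118),(409,118),(581,116),(233,250),(388,250)]),(113,[(283,165),(343,165),(313,147),(313,375)]),):
    p=unproj(env,"wrist",uv,z,st); print(((p-st["ee_pos"])@M).round(1))
```

```text
[[ 71.2 -40.9 -72. ]
 [ 71.2  40.2 -72. ]
 [ 71.2  47.6 -72. ]
 [ 71.2 132.6 -72.9]
 [ 71.2 -42.5  -4.3]
 [ 71.2  40.   -4.2]]
[[  8.2 -10.8 -53.8]
 [  8.2  10.9 -53.8]
 [  8.2   0.  -60.1]
 [  8.3   0.   31.1]]
```

>>> {"op": "jog_arm", "data": {
  "plan": [1,0,0,0,1.5,0,0,0,1.5,0,0,0,1.5,0,0,0,1.2,0,0,0,0.8,0,0,0,0.5,0,0,0,0.3,0,0,0,0.1,0,0,0,0,0,0,0,0,0,0,0]
}}

```text
time_s: 16.6
ee_pos: [488.4, 50.0, 37.5]
ee_rot: [13.5, 89.9, 0.1]
force: [-0.7, 0.0, -1.2]
gripper_width: 21.0
```

>>> {"op": "jog_arm", "data": {
  "plan": [0.1,0,0,0,0.1,0,0,0,0,0,0,0,0,0,0,0]
}}

```text
time_s: 16.93
ee_pos: [488.0, 50.0, 35.0]
ee_rot: [-17.9, 90.0, -31.2]
force: [-0.1, 0.0, -1.4]
gripper_width: 21.4
```

>>> {"op": "jog_arm", "data": {
  "plan": [0.1,0,0,0,0,0,0,0,0,0,0,0]
}}

```text
time_s: 17.18
ee_pos: [488.1, 50.0, 34.0]
ee_rot: [3.9, 90.0, -9.5]
force: [-0.1, -0.0, -0.1]
gripper_width: 21.1
```

>>> {"op": "jog_arm", "data": {
  "plan": [0,0,0,0,0,0,0,0,0,0,0,0,0,0,0,0],
  "claw": 4.2
}}

```text
time_s: 17.52
ee_pos: [488.0, 50.0, 34.0]
ee_rot: [-3.0, 90.0, -16.3]
force: [0.8, -0.1, 0.1]
gripper_width: 41.4
```

>>> {"op": "jog_arm", "data": {
  "plan": [-0.5,0,0,0,-1,0,0,0,-2,0,0,0,-3,0,0,0,-3,0,0,0,-3,0,0,0,-3,0,0,0,-3,0,0,0,-3,0,0,0,-2,0,0,0,0,0,0,0,0,0,0,0]
}}

```text
time_s: 18.52
ee_pos: [488.2, 50.0, 270.1]
ee_rot: [15.9, 89.8, 2.5]
force: [0.4, 0.0, -0.4]
gripper_width: 42.0
```

Run:
```python
from h import *
from workcell import env
import cv2
go(env,(487.1,50.8,34.5),76.7)
for n in("wrist","side","top"):
    f=env.grab_frame(n); cv2.imwrite(f"pics/{n}11.png",f[:,:,::-1])
f=cv2.imread("pics/side11.png");cv2.imwrite("pics/s11c.png",cv2.resize(f[120:290,230:430],None,fx=3.5,fy=3.5,interpolation=cv2.INTER_CUBIC))
```

```text
pos [488.2  50.  270.1] psi0 76.7 q [  4.5   9.5  97.1  -0.   73.2 -72.1] t 18.5167
tool shift cm (current axes) [23.56  0.03 -0.19] turn units -0.01
```

View pics/wrist11.png

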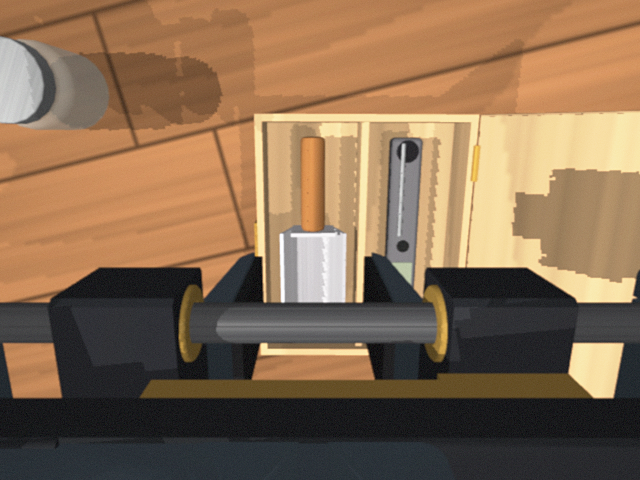

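View pics/s11c.png

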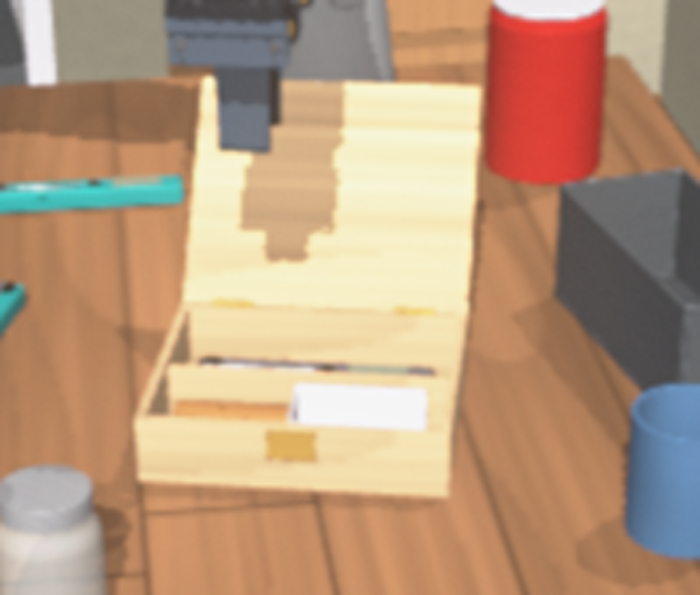

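Run:
```python
from h import *
from workcell import env
u=R.from_euler("z",76.7,degrees=True)
for th in(2.2,2.25,2.3,2.35,2.4,2.5):
    P=[u.apply([93-186*np.cos(th),y,50+186*np.sin(th)])+[529.6,87,0] for y in(-110,110)]
    print(th,np.array(P).round().tolist(),proj(env,"top",P).round(1).tolist(),proj(env,"side",P).round(1).tolist())
```

```text
2.2 [[683.0, 259.0, 200.0], [469.0, 309.0, 200.0]] [[213.7, 175.1], [191.4, 259.3]] [[367.6, 141.4], [287.3, 139.0]]
2.25 [[685.0, 266.0, 195.0], [471.0, 317.0, 195.0]] [[211.4, 175.0], [189.2, 258.8]] [[367.7, 142.4], [287.8, 140.0]]
2.3 [[687.0, 273.0, 189.0], [472.0, 323.0, 189.0]] [[209.3, 174.9], [187.2, 258.2]] [[367.8, 143.6], [288.3, 141.2]]
2.35 [[688.0, 279.0, 182.0], [474.0, 330.0, 182.0]] [[207.3, 174.8], [185.3, 257.7]] [[367.8, 145.0], [288.8, 142.6]]
2.4 [[690.0, 286.0, 176.0], [475.0, 336.0, 176.0]] [[205.6, 174.9], [183.7, 257.3]] [[367.9, 146.4], [289.3, 144.0]]
2.5 [[692.0, 297.0, 161.0], [478.0, 348.0, 161.0]] [[202.5, 175.1], [180.9, 256.5]] [[368.0, 149.8], [290.1, 147.4]]
```

View pics/top11.png

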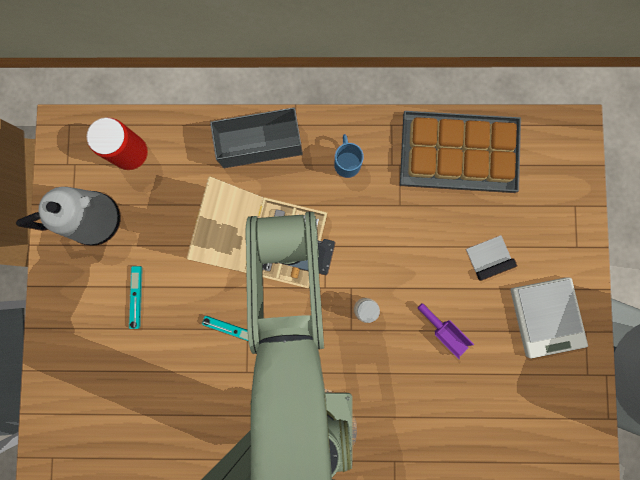

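Run:
```python
from h import *
from workcell import env
print("kettle/red",unproj(env,"top",[(120,215),(100,243),(148,155)],100).round())
C=np.array([529.6,87]);u=np.array([np.cos(np.radians(76.7)),np.sin(np.radians(76.7))])
print("P0",C+258*u)
go(env,(*(C+258*u),270),-13.3)
for th,s in((1.57,117),(1.2,122),(1.0,130),(.8,136),(.6,142),(.4,147),(.2,150),(0.05,150),(0,150)):
    x=93-s*np.cos(th)+8*np.sin(th)+16; z=50+s*np.sin(th)+8*np.cos(th)+25
    print(th,round(x,1),round(z,1))
```

```text
kettle/red [[594. 537. 100.]
 [517. 589. 100.]
 [763. 466. 100.]]
P0 [588.95283219 338.08014918]
pos [487.   50.  267.6] psi0 76.7 q [  4.5   9.6  97.3  -0.   73.2 -72.1] t 18.6667
tool shift cm (current axes) [-0.28 30.39  3.27] turn units 14.99
1.57 116.9 192.0
1.2 72.2 191.6
1.0 45.5 188.7
0.8 20.0 178.1
0.6 -3.7 161.8
0.4 -23.3 139.6
0.2 -36.4 112.6
0.05 -40.4 90.5
0 -41.0 83.0
```

>>> {"op": "jog_arm", "data": {
  "plan": [0,1.5,0.2,0,0,2.6,0.3,0,0,2.8,0.3,0,0,2.8,0.3,0,0,2.8,0.3,0,0,2.8,0.3,0,0,2.8,0.3,0,0,2.8,0.3,0,0,2.8,0.3,0,0,2.8,0.3,0,0,2.5,0.3,0,0,1.4,0.1,0]
}}

```text
time_s: 19.67
ee_pos: [590.3, 340.7, 266.1]
ee_rot: [-149.5, 89.8, -162.8]
force: [-0.3, 0.6, 0.1]
gripper_width: 41.7
```

>>> {"op": "jog_arm", "data": {
  "plan": [0,0,0,1.1,0,0,0,1.1,0,0,0,1.1,0,0,0,1.1,0,0,0,1.1,0,0,0,1.1,0,0,0,1.1,0,0,0,1.1,0,0,0,1.1,0,0,0,1.1,0,0,0,1.1,0,0,0,1.1]
}}

```text
time_s: 20.67
ee_pos: [589.7, 337.9, 266.7]
ee_rot: [-56.5, 89.8, -149.3]
force: [-0.1, 0.3, 0.4]
gripper_width: 42.0
```

>>> {"op": "jog_arm", "data": {
  "plan": [0,0,0,1.1,0,0,0,0.7,0,0,0,0,0,0,0,0]
}}

```text
time_s: 21.0
ee_pos: [589.9, 338.0, 267.4]
ee_rot: [-45.6, 89.8, -148.8]
force: [-0.8, 0.3, -0.4]
gripper_width: 41.9
```

Run:
```python
from h import *
from workcell import env
import cv2
go(env,(589,338,192),-13.3)
for n in("wrist","side","top"):
    f=env.grab_frame(n); cv2.imwrite(f"pics/{n}12.png",f[:,:,::-1])
```

```text
pos [589.9 338.  267.4] psi0 -13.2 q [28.8 27.4 71.3 -0.  81.5 42.1] t 21.0
tool shift cm (current axes) [ 7.54 -0.07  0.01] turn units 0.01
```

View pics/wrist12.png

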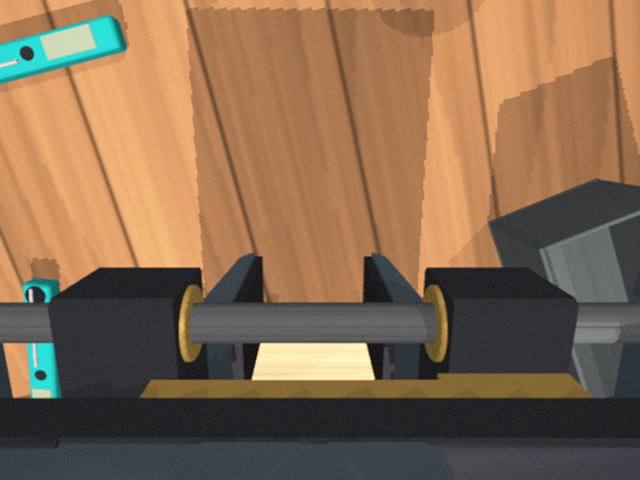

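View pics/side12.png

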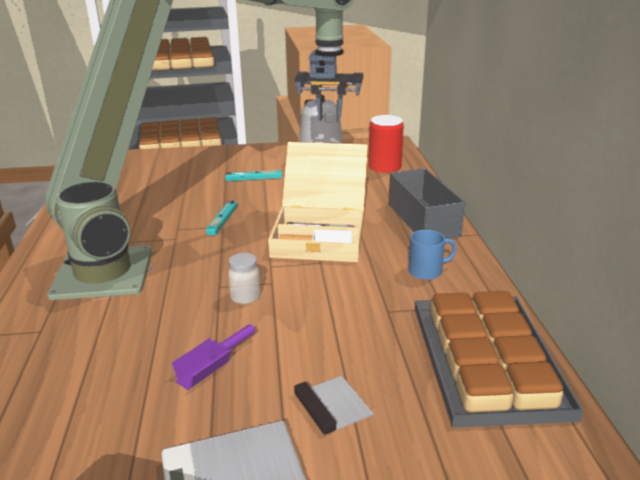

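View pics/top12.png

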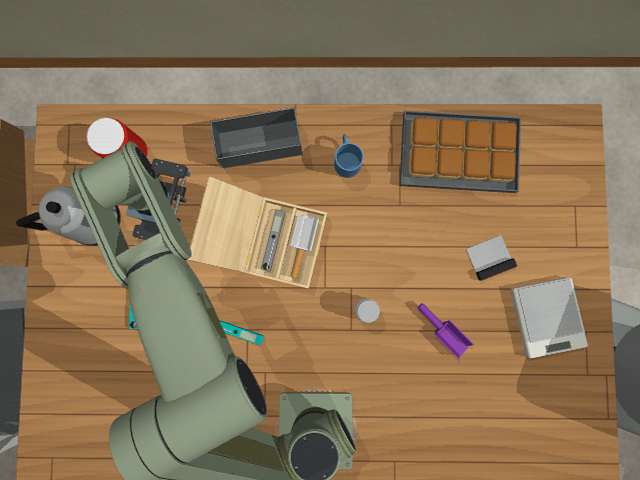

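Run:
```python
from h import *
from workcell import env
st=env.state(); M=R.from_euler("xyz",st["ee_rot"],degrees=True).as_matrix()
for z in (195,189,180):
    p=unproj(env,"wrist",[(313,342)],z,st); print(((p-st["ee_pos"])@M).round(1),p)
```

```text
[[73.3  1.  49.5]] [[579.59991338 289.66488012 195.        ]]
[[79.3  1.  52.7]] [[578.873722   286.59399515 189.        ]]
[[88.3  1.  57.4]] [[577.78443492 281.9876677  180.        ]]
```

>>> {"op": "jog_arm", "data": {
  "plan": [1.5,0,0,0,2.5,0,0,0,2,0,0,0,1.5,0,0,0,0,0,1,0,0,0,1,0,0,0,1,0,0,0,1,0,0,0,1,0,0,0,1,0,0,0,1,0,0,0,0,0]
}}

```text
time_s: 22.15
ee_pos: [574.9, 268.9, 197.0]
ee_rot: [124.9, 89.7, 21.5]
force: [0.3, 1.3, 0.7]
gripper_width: 42.3
```

Run:
```python
from h import *
from workcell import env
import cv2
go(env,(589,338,192),-13.3); print(env.state()["force"])
f=env.grab_frame("side"); cv2.imwrite("pics/side13.png",cv2.resize(f[80:280,220:440],None,fx=3,fy=3)[:,:,::-1])
```

```text
pos [574.9 268.9 197. ] psi0 -13.4 q [24.  25.1 85.3 -0.  69.3 37.5] t 22.15
tool shift cm (current axes) [ 0.52 -0.23 -7.05] turn units -0.02
[0.33310102 1.32469082 0.69739806]
```

View pics/side13.png

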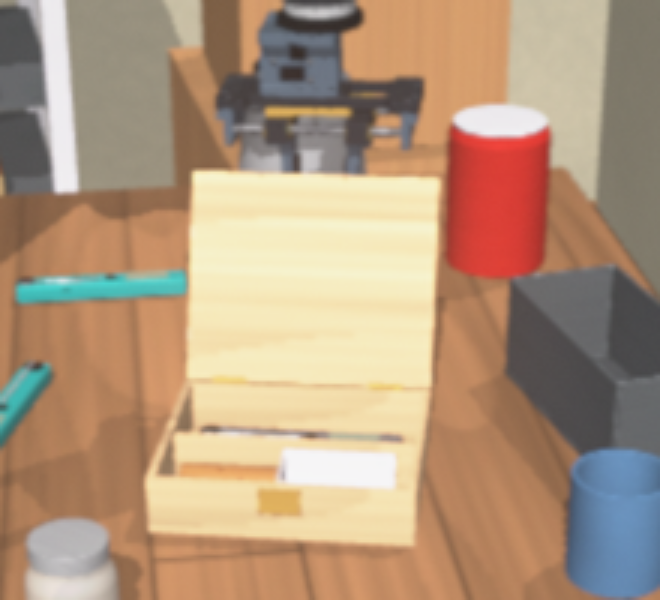

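>>> {"op": "jog_arm", "data": {
  "plan": [0,0,1,0,0,0,1,0,0,0,1,0,0,0,1,0,0,0,1,0,0,0,1,0,0,0,1,0,0,0,1,0,0,0,1,0,0,0,1,0,0,0,1,0,0,0,0.4,0]
}}

```text
time_s: 23.2
ee_pos: [547.1, 157.5, 193.6]
ee_rot: [-32.7, 89.9, -136.1]
force: [1.2, 2.6, 0.3]
gripper_width: 41.6
```

```bash
cat >> h.py <<'E'
def cx(env):
    st=env.state();u=np.array([np.cos(np.radians(76.7)),np.sin(np.radians(76.7))])
    d=st["ee_pos"][:2]-[529.6,87]; print("case x",d@u,"y",d@[-u[1],u[0]],"z",st["ee_pos"][2],"F",st["force"].round(1),"t",st["time_s"])
E
python3 - <<'E'
from h import *
from workcell import env
import cv2
cx(env)
f=env.grab_frame("side"); cv2.imwrite("pics/side14.png",cv2.resize(f[80:280,220:440],None,fx=3,fy=3)[:,:,::-1])
E
```

```text
case x 72.65488291702356 y -0.8234758751148972 z 193.62843050311875 F [1.2 2.6 0.3] t 23.2
```

View pics/side14.png

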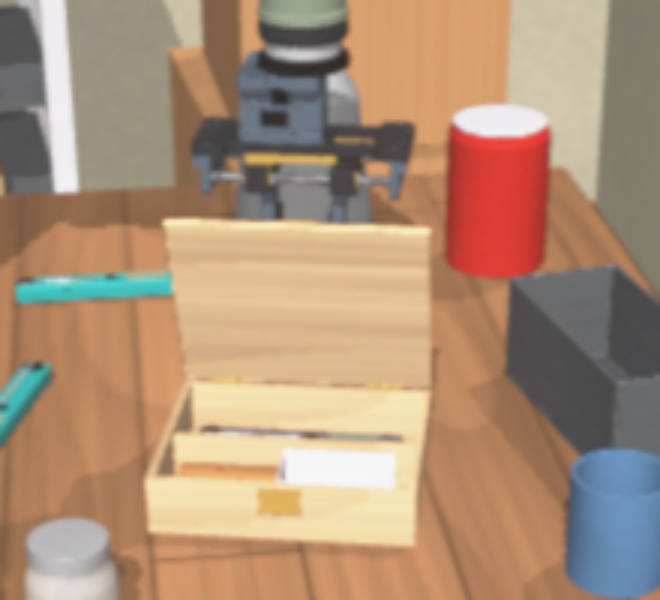

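>>> {"op": "jog_arm", "data": {
  "plan": [0.2,0,1.35,0,0.2,0,1.35,0,0.5,0,1.3,0,0.6,0,1.25,0,0.8,0,1.2,0,0.8,0,1.2,0,1.1,0,1,0,1.1,0,1,0,0,0,0,0]
}}

```text
time_s: 24.0
ee_pos: [522.8, 62.6, 138.3]
ee_rot: [-55.9, 89.6, -159.3]
force: [-0.4, 0.5, 0.0]
gripper_width: 41.7
```

Run:
```python
from h import *
from workcell import env
import cv2
cx(env)
f=env.grab_frame("side"); cv2.imwrite("pics/side15.png",cv2.resize(f[80:280,220:440],None,fx=3,fy=3)[:,:,::-1])
```

```text
case x -25.289030377200117 y 1.008295112421351 z 138.25121609352234 F [-0.4  0.5  0. ] t 24.0
```

View pics/side15.png

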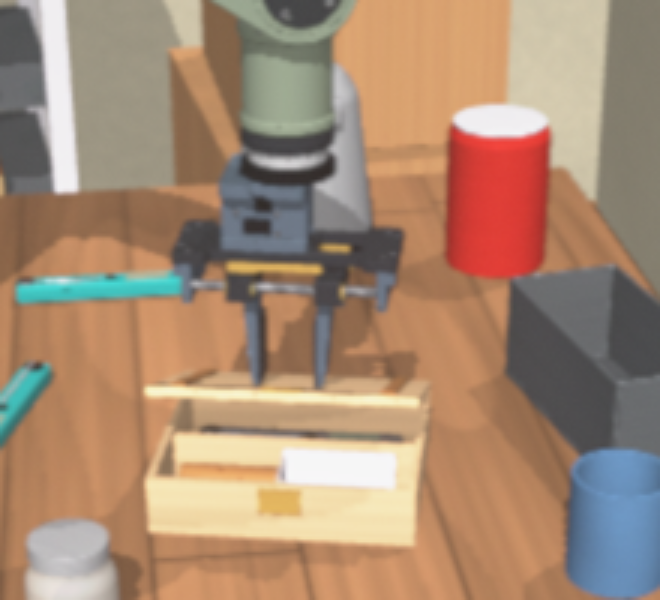

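>>> {"op": "jog_arm", "data": {
  "plan": [0.9,0,0.4,0,0.9,0,0.4,0,0.9,0,0.4,0,0.8,0,0.2,0,0.8,0,0.2,0,0.6,0,0,0,0.4,0,0,0,0.2,0,0,0,0,0,0,0,0,0,0,0]
}}

```text
time_s: 24.88
ee_pos: [521.8, 49.9, 85.9]
ee_rot: [-106.6, 90.0, 150.0]
force: [1.1, 0.5, -0.1]
gripper_width: 42.1
```

Run:
```python
from h import *
from workcell import env
cx(env)
```

```text
case x -37.93531875872983 y -0.987348333266432 z 85.88743384402461 F [ 1.1  0.5 -0.1] t 24.8833
```

Tips are about 61 mm up and the lid top should be at 58 mm when shut. I'll press down in small steps, watching the force.

>>> {"op": "jog_arm", "data": {
  "plan": [0.2,0,0,0,0.1,0,0,0,0,0,0,0,0,0,0,0]
}}

```text
time_s: 25.22
ee_pos: [522.2, 49.8, 83.8]
ee_rot: [107.5, 89.9, 4.2]
force: [-1.3, -0.2, 5.8]
gripper_width: 41.8
```

>>> {"op": "jog_arm", "data": {
  "plan": [0.1,0,0,0,0.05,0,0,0,0,0,0,0,0,0,0,0]
}}

```text
time_s: 25.55
ee_pos: [522.2, 49.8, 83.7]
ee_rot: [108.5, 89.9, 5.2]
force: [-2.8, 0.5, 14.5]
gripper_width: 42.1
```

>>> {"op": "jog_arm", "data": {
  "plan": [-0.5,0,0,0,-1.5,0,0,0,-3,0,0,0,-3,0,0,0,-3,0,0,0,-3,0,0,0,-2,0,0,0,0,0,-3,0,0,0,-3,0,0,0,-3,0,0,0,-2,0,0,0,0,0]
}}

```text
time_s: 26.55
ee_pos: [547.8, 160.2, 241.0]
ee_rot: [174.7, 89.9, 71.5]
force: [0.2, -0.0, 0.9]
gripper_width: 42.2
```

Run:
```python
from h import *
from workcell import env
import cv2
cx(env)
f=env.grab_frame("side"); cv2.imwrite("pics/side16.png",cv2.resize(f[130:310,200:460],None,fx=3,fy=3,interpolation=cv2.INTER_CUBIC)[:,:,::-1])
f=env.grab_frame("top"); cv2.imwrite("pics/top16.png",f[:,:,::-1])
u=R.from_euler("z",76.7,degrees=True)
for th in(0,.03,.06):
    P=[u.apply([93-186*np.cos(th)-8*np.sin(th)*0,y,50+186*np.sin(th)+8*np.cos(th)])+[529.6,87,0] for y in(-110,110)]
    print(th,((proj(env,"side",P)-[200,130])*3).round(1).tolist())
P=[u.apply([-93,y,z])+[529.6,87,0] for y in(-110,110) for z in(0,50)]
print(((proj(env,"side",P)-[200,130])*3).round(1).tolist())
```

```text
case x 75.3902200948388 y -0.8920534265639041 z 241.0381337552102 F [ 0.2 -0.   0.9] t 26.55
0 [[478.5, 330.8], [208.0, 317.8]]
0.03 [[478.6, 324.6], [207.7, 311.8]]
0.06 [[478.7, 318.3], [207.4, 305.6]]
[[477.2, 393.0], [478.3, 339.5], [211.6, 379.3], [208.5, 326.4]]
```

View pics/side16.png

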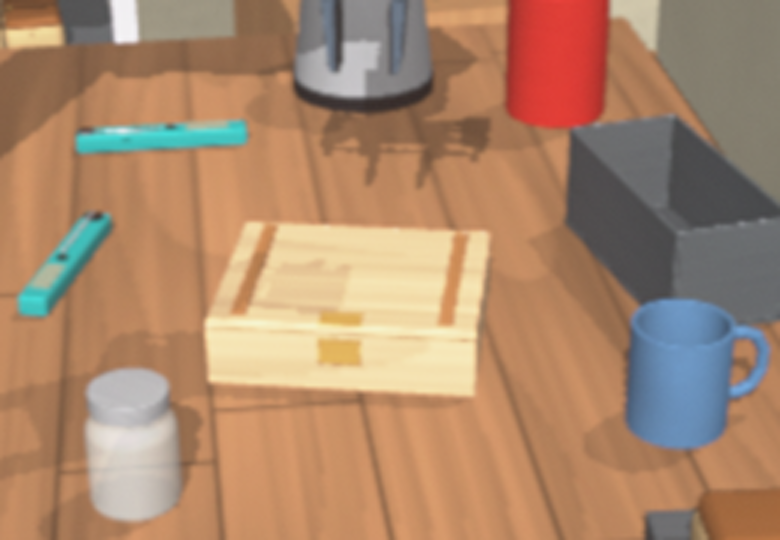

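View pics/top16.png

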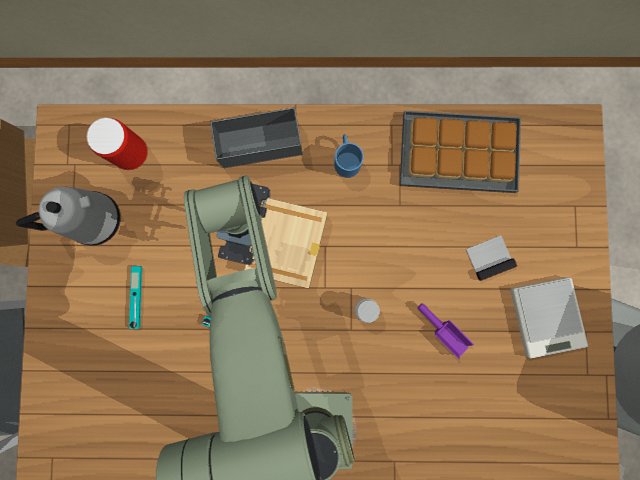

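```bash
python3 -c "
from workcell import env
print(env.job_done())"
```

```text
the job is handed in; nothing more can be done
None
```

The case is packed and closed, and I handed the job in at about 26.6 s of the 72 s allowed. No verdict is reported, so the checks below are my own.

- **Thermometer:** I lifted the grey one off the rim, turned it lengthwise and set it on the floor of the hinge-side bay. The wrist picture afterwards shows it lying flat.
- **Scoop:** I gripped the aluminium one by its handle and lowered it into the front bay. The side picture before closing shows nothing above the rim.
- **Lid:** I pushed it over from behind and pressed it down until the height stopped changing while the force rose to 14.5 N. In the last side picture its front corners are within about 5 pixels (enlarged) of where a fully shut lid should appear.
- **Mug, jar and scraper:** they are at the same pixels as at the start, and the gripper is clear of everything.

**Disagreements:** the top and wrist cameras differed by about 3–4 mm on positions, so I used the wrist readings. Seating the thermometer briefly gave 17 N at the wrist, and opening the fingers cleared it.

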